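# Hold the hot-water key switch on

### The arm

A 6-joint arm with a two-finger parallel gripper is mounted at the origin on the work surface. World frame = base frame: x ahead of the robot, y to its left, z up, the work surface at z = 0. Lengths are in mm, angles in rad, forces in N, time in s.
With the tool pointing down it reaches from about 350 to 875 mm from the base axis. Payload 4.2 kg.
Tool frame: the origin (TCP) lies midway between the tips of the shut fingers; the grasp point (between the pads) lies 19 mm behind it; z points along the fingers, y is the direction in which the jaws open and shut (so a half turn about z gives the same grasp; the last joint's range is limited). The gripper opens to 85 mm and grips with 20 to 120 N. Pads are 22 mm wide; open, the fingers measure 114 mm over their backs; the gripper's body (76 mm by 85 mm) begins 54 mm behind the grasp point. The pads swing forward as they close: fully open they stand 13 mm farther back than shut.
Start: joints at [-0.969, 0.385, 0.008, 0, -1.194, -0.259], TCP at [210.093, -588.609, 231.312] pointing down, gripper open.
Joint ranges: [-3.14, 3.14], [-1.21, 2.06], [-1.07, 1.41], [-3.16, 2.05], [-2.99, -0.16], [-3.1, 3.1]. Speed limits (rad/s): [2.79, 2.79, 3.14, 3.14, 3.14, 3.14].

### API

Orientations are given as a unit quaternion [x, y, z, w].
In Python, from bench import read_state, get_image, job_done, search_frame, regions_of gives the robot as it stands.
- The arm moves only by the tool servo_tool, never from a script. Its arguments are lists of equal length, an entry for each row: "turn": the turn, a rotation vector about the world's x, y, z in rad, a list of three; "dp": the shift along the world's x, y, z in m, a list of three; "fingers": the finger opening in m, from 0 to 0.0854. In form: {"turn": [[rx, ry, rz], ...], "dp": [[tx, ty, tz], ...], "fingers": [fingers, ...]}. A call has exactly 5 rows; each row shifts and turns the pose as measured when the row begins; what a row does not reach is not made up. A row lasts 1/8 s, in which the tool goes at most 62.5 mm and 10.7 degrees, less where a joint would pass 70% of its speed; a pose out of reach is approached as far as the arm can. A call is refused whole if a number of a shift passes 0.0625 or a number of a turn 0.188, either way. A call with a gripper value outside its range is refused whole. The fingers move at their own pace and stop on an object; the grip force is fixed at half the most. Time passes only in rows, so rows that do not move let the fingers close, or fill a call up. It gives the time, the measured TCP pose, the force and the opening at its end, in the units of the state.
- read_state(): the state, without advancing time (a new reading comes with each control period).
- get_image(name): name is "side" or "top" or "wrist"; returns a dict with "img" (384x512x3 uint8, red, green, blue), "vfov" (degrees; the focal length in pixels is half the picture's height over the tangent of half this angle, whatever the lens; pixels are square), "cx", "cy" (the principal point, pixels), "world_from_camera" (4x4, takes a point from camera to world coordinates); the wrist camera has in their place "mount" (4x4, takes a point from camera to tool coordinates, whose origin is the TCP and whose axes are the flange's). Camera axes: x right, y down, z forward; pixel columns grow to the right and rows downward; lengths in mm; the calibration is good to about 2 mm. A picture is of the moment at which its call begins: read the wrist's pose just before it. There is no depth.
- job_done(): hands the job in, once; it reports no verdict.
Trained networks look in the newest picture that a camera, given by its name, has taken for a name from the list of things; names that differ only in an ending like _2 or _b are one class to them, and where a whole thing is asked for, a point or a joint stands for the part that bears it (a point fixed in the world has none). Each returns a list of dicts, best first, with "score" (0 to 1); they miss things now and then, are a little off and sometimes report something else, mostly with a low value. They report only what shows in the picture. A call takes as long as a camera call. They do not tell look-alikes from the thing itself.
- search_frame(query, camera): "box" ([left, top, width, height] in pixels, round what is visible of it).
- regions_of(query, camera): "region" (384x512 bool, what is visible of it) and "box" ([left, top, width, height] in pixels, round what is visible of it).
The state is a dict: "clock": time; "joints": joint angles; "joint_vel": joint speeds; "joint_efforts": joint torques, N m; "position": TCP position; "ee_rot": TCP orientation; "contact_force": force on the tool from outside, world axes, zero at the start; "wrist_torque": the same for the moment, N m; "gripper_width": finger opening in mm.
Only numpy, scipy, OpenCV 4.12 (cv2) and the standard library are available. Lean on these libraries where they do the work, as an engineer would, in place of code of your own. Each camera call takes 0.05 s, during which the arm holds its last target. There are 200 camera calls.

### The job

Raise the stiff lid of the pale blue-grey hot-water control box until it stands upright (not shut, not leaned right back) and leave it there. Then take the red-headed key from the wooden stand, push it fully home in the box's key slot, wiggling it if the pins stick, and turn it clockwise a quarter turn to its stop. The switch springs back if let go, so finish still gripping the key and holding it turned; leave the blue key and the tea things where they are.

Things in the scene. Friction and masses are not known exactly. Their poses are not given: they have to be found in the camera images.
- control_box: Pale blue-grey plastic control box fixed to the counter, 140 (x) x 160 (y) x 60 mm, upper face (deck) flat at 60 mm above the counter. Origin: centre of its underside; x points to its back (hinge side, away from the robot), y to its left, z up. A red and a green lamp (3 mm high) lie 50 mm left and right of the key slot.
- lock_mouth (a point): Centre of the key slot, level with the deck, inside a brass ring of 38 mm, 20 mm to the front of the box's centre; axes as the box. Slot 8 mm (x) by 19 mm (y), 2 mm chamfer, straight down: a fixed part 22 mm deep, then the barrel. Two pairs of sticky brass pins poke in from front and back, 8 and 16 mm down: the blade catches on each; a straight push past takes 10 to 20 N, less with small twists both ways under light push.
- lock_home (a point): Where the key's tip lies when the key is home: 40 mm straight below lock_mouth, the key's collar then resting on the deck. The fixed part of the slot lets the key turn only within about 4 mm of home.
- lid (a joint): Lid angle (rad): 0 shut flat, 1.57 upright, 2.2 leaned right back. Grey flat lid, 132 mm from hinge to free edge, 160 mm wide, 6 mm thick, hinged along the box's back edge; turns about the box's y axis, free edge (robot side) rising. Stiff: stays where left; lifting at the handle takes about 4 to 6 N. Starts shut or up to 0.3 rad ajar.
- lid_hinge (a point): Middle of the lid's hinge line, 64 mm above the counter, 88 mm behind the key slot.
- lid_handle (a point): Centre of the black T-handle on the lid's top face: round crossbar 12 mm thick, 28 mm long along the box's y, 34 mm off the lid's top face, on a 10 mm square stem; 110 mm from the hinge along the lid and 40 mm off the hinge plane. Pinched at its two ends from above it swivels between the fingers as the lid rises. Lid upright: it stands behind the lid, 174 mm above the counter.
- barrel (a joint): Turn of the key switch's barrel (rad): 0 at rest, grows clockwise seen from above, stop at 1.5 (a quarter turn). Sprung back to 0 with 0.02 N m at rest, 0.13 N m at the stop. The key has play in it: the key must turn about 0.1 to 0.2 rad farther than the barrel.
- red_key: The right key, red plastic head. Origin: the blade's tip, z up towards the head. Steel blade 5 (x) x 16 (y) x 14 mm, rounded tip; 5 mm round neck; collar 21 mm in diameter, 40 to 46 mm above the tip; flat head 9 (x) x 34 (y) mm, 46 to 86 mm above the tip. 35 g. Same after a half turn about z. Starts upright in one of the stand's two slots, which one varies.
- blue_key: The wrong key: same shape with a blue head, in the stand's other slot. Leave it there.
- key_stand: Wooden block fixed to the counter, 55 (x) x 130 (y) x 50 mm, origin at the centre of its underside. Two slots 8 (x) x 19 (y) mm, 45 mm deep, 35 mm left and right of its centre; the keys hang upright in them by their collars, tips 10 mm above the counter, heads flat along the stand's y axis.
- kettle: Cream plastic kettle, 160 mm in diameter, 216 mm high, handle to its +x out to 128 mm; origin under its centre. Bystander.
- mug_lower: Lower of two stacked striped mugs (green stripes), 82 mm in diameter, 90 mm high, handle to +y; origin under its centre. Bystander.
- mug_upper: Upper mug (navy stripes), same size, standing on the lower one. Bystander.
- milk_jug: Stainless milk jug, 86 mm in diameter, 105 mm high; origin under its centre. Bystander.
- sugar_bowl: White sugar bowl with navy lid, 100 mm in diameter, 96 mm high; origin under its centre. Bystander.
- teaspoon_a: Teaspoon, 135 mm, lying along its x axis. Bystander.
- teaspoon_b: Second teaspoon, 135 mm, lying along its x axis. Bystander.
There are look-alikes about, which are no part of the job. Of the things that look like the red_key, the smaller one is meant. Leave any pink look-alike of the blue_key alone.

How it is judged (in metres and radians):
On the way, in this order (a step that is already met when the one before it is completed fails the run):
1. the lid stands upright (within about 12 degrees), still (value of joint lid between 1.35 and 1.79 rad and velocity of joint lid between -0.1 and 0.1 rad/s), for 0.3 s.
2. the red key is pushed home in the key slot, not yet turned (z of red_key in the frame of lock_mouth below -0.036 m and horizontal distance between red_key and lock_mouth below 0.004 m and angle between red_key's own z axis and vertical below 0.12 rad and value of joint barrel below 0.4 rad), for 0.1 s.
At the end, for the whole second after the job is handed in: The lid still stands upright (1.35 to 1.79 rad); the red key is home (tip at least 36 mm below the deck, within 4 mm of the slot's axis, tilted less than 7 degrees); the barrel is held past 1.3 rad of its 1.5 rad with the fingers gripping the key (over 2 N); the blue key stands in its slot (value of joint lid between 1.35 and 1.79 rad and z of red_key in the frame of lock_mouth below -0.036 m and horizontal distance between red_key and lock_mouth below 0.004 m and angle between red_key's own z axis and vertical below 0.12 rad and value of joint barrel above 1.3 rad and contact force between the fingers and red_key above 2 N and distance between blue_key and key_stand below 0.05 m and angle between blue_key's own z axis and vertical below 0.15 rad); the arm keeps its last pose, push and grip.
It fails at once if one of the tea things (kettle, mugs, jug, sugar bowl, teaspoons) is moved by more than 25 mm (distance of any of kettle, mug_lower, mug_upper, milk_jug, sugar_bowl, teaspoon_a, teaspoon_b from where it was at the start of the episode above 0.025 m).
It fails at once if the blue key is moved by more than 25 mm (distance of blue_key from where it was at the start of the episode above 0.025 m).
It also fails if it takes over 72 s, if anything falls off the work surface, if the arm or the gripper's body presses on something with over 40 N, if the wrist force passes 120 N, or if a joint passes its speed limit or range.

## Working session

There is one attempt and no reset: what is moved stays moved. The work goes in short steps, Python scripts to look and compute and a tool call to move; the robot and the scene stay as the last step left them, time stands still between calls to the robot, and variables do not carry over. Pictures are saved under pics/ and viewed, about 8 in all and at most 12, crops included, and the job is handed in when it is done.

Besides the shell and the picture viewer there is one more tool, called after "Request:" as name(argument=value, ...) on one line, values as JSON. servo_tool: Moves the arm, as the interface text tells. Its arguments: {"type":"object","properties":{"turn":{"type":"array","items":{"type":"array","items":{"type":"number"}}},"dp":{"type":"array","items":{"type":"array","items":{"type":"number"}}},"fingers":{"type":"array","items":{"type":"number"}}},"required":["turn","dp","fingers"]}

```bash
mkdir -p pics
cat > h.py <<'E'
import numpy as np, cv2
from bench import *
from scipy.spatial.transform import Rotation as R
def snap(cam,name=None):
    s=read_state(); d=get_image(cam)
    if name: cv2.imwrite(f'pics/{name}.png',d['img'][...,::-1])
    if 'world_from_camera' in d: T=np.array(d['world_from_camera'])
    else:
        W=np.eye(4);W[:3,:3]=R.from_quat(s['ee_rot']).as_matrix();W[:3,3]=s['position'];T=W@np.array(d['mount'])
    d['T']=T; d['f']=d['img'].shape[0]/2/np.tan(np.radians(d['vfov'])/2); return d
def ray(d,u,v):
    c=np.array([(u-d['cx'])/d['f'],(v-d['cy'])/d['f'],1]); return d['T'][:3,3],d['T'][:3,:3]@c
def onz(d,u,v,z):
    o,r=ray(d,u,v); return (o+r*(z-o[2])/r[2]).round(1)
def proj(d,p):
    q=np.linalg.inv(d['T'])@np.append(p,1); return (q[:2]/q[2]*d['f']+[d['cx'],d['cy']]).round(1)
E
python3 - <<'E'
from h import *
print(read_state())
ims=[]
for c in ['side','top']:
    d=snap(c,c+'0'); print(c,d['f'],d['T'].round(3).tolist())
    for q in ['control_box','lid','lid_handle','red_key','blue_key','key_stand','kettle','mug_lower','milk_jug','sugar_bowl','teaspoon_a']:
        print(q,[(round(x['score'],2),np.round(x['box']).tolist()) for x in search_frame(q,c)[:4]])
    ims.append(d['img'])
E
```

```text
{'clock': 0.0, 'joints': array([-9.69426374e-01,  3.85568684e-01,  6.59348061e-03, -4.95565218e-04,
       -1.19400105e+00, -2.58609461e-01]), 'joint_vel': array([ 2.73403555e-04,  8.59123370e-04, -7.86848423e-04, -5.76794834e-04,
       -3.69413590e-04,  4.29964428e-05]), 'joint_efforts': array([-3.77047063e-04, -3.92290986e+01,  1.88400704e+01,  4.18610930e+00,
       -4.71184976e-03,  9.01802110e-06]), 'position': array([ 209.87329517, -588.0740607 ,  230.20212025]), 'ee_rot': array([-1.70452349e-01,  9.85365291e-01,  1.08674534e-03, -2.45026166e-04]), 'contact_force': array([ 0.54358829, -0.77421182,  0.74701848]), 'wrist_torque': array([-0.00823211,  0.07591336,  0.03716237]), 'gripper_width': 85.51546213576864}
side 368.17370471378587 [[-0.969, -0.159, 0.187, 402.633], [-0.245, 0.628, -0.738, 558.116], [-0.0, -0.762, -0.648, 719.999], [0.0, 0.0, 0.0, 1.0]]
control_box [(0.55, [210.0, 271.0, 87.0, 97.0]), (0.3, [312.0, 271.0, 35.0, 58.0])]
lid [(0.92, [210.0, 268.0, 83.0, 81.0])]
lid_handle [(0.98, [212.0, 271.0, 79.0, 77.0]), (0.73, [162.0, 207.0, 42.0, 38.0])]
red_key [(0.81, 
[... 693 characters left out ...]
7, [87.0, 185.0, 74.0, 61.0])]
lid [(0.58, [85.0, 186.0, 68.0, 59.0])]
lid_handle [(0.68, [88.0, 186.0, 70.0, 62.0]), (0.17, [250.0, 93.0, 50.0, 37.0])]
red_key [(0.68, [236.0, 162.0, 17.0, 20.0]), (0.67, [326.0, 141.0, 23.0, 25.0]), (0.59, [234.0, 220.0, 10.0, 6.0])]
blue_key [(0.34, [333.0, 124.0, 49.0, 42.0])]
key_stand [(0.93, [226.0, 211.0, 55.0, 42.0]), (0.39, [328.0, 144.0, 18.0, 22.0])]
kettle [(0.67, [381.0, 177.0, 105.0, 60.0]), (0.62, [86.0, 187.0, 74.0, 57.0])]
mug_lower [(0.52, [327.0, 139.0, 24.0, 28.0])]
milk_jug [(0.91, [251.0, 94.0, 52.0, 35.0])]
sugar_bowl [(0.56, [182.0, 96.0, 42.0, 43.0])]
teaspoon_a [(0.81, [137.0, 258.0, 54.0, 33.0]), (0.79, [209.0, 262.0, 53.0, 24.0])]
```

```bash
python3 -c "
import cv2
for n in ['top','side']: cv2.imwrite(f'pics/{n}0b.png',cv2.resize(cv2.imread(f'pics/{n}0.png'),(800,600),interpolation=cv2.INTER_CUBIC))"
```

```text
(no output)
```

View pics/top0b.png

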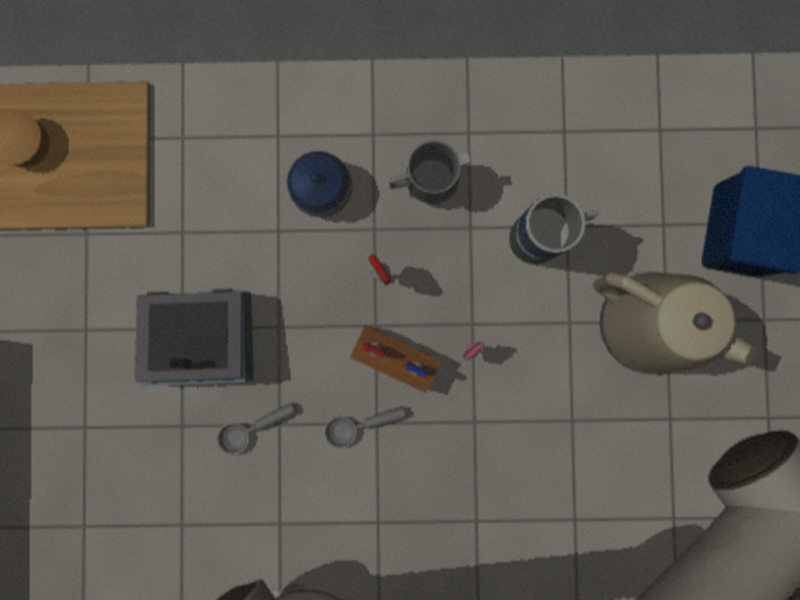

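View pics/side0b.png

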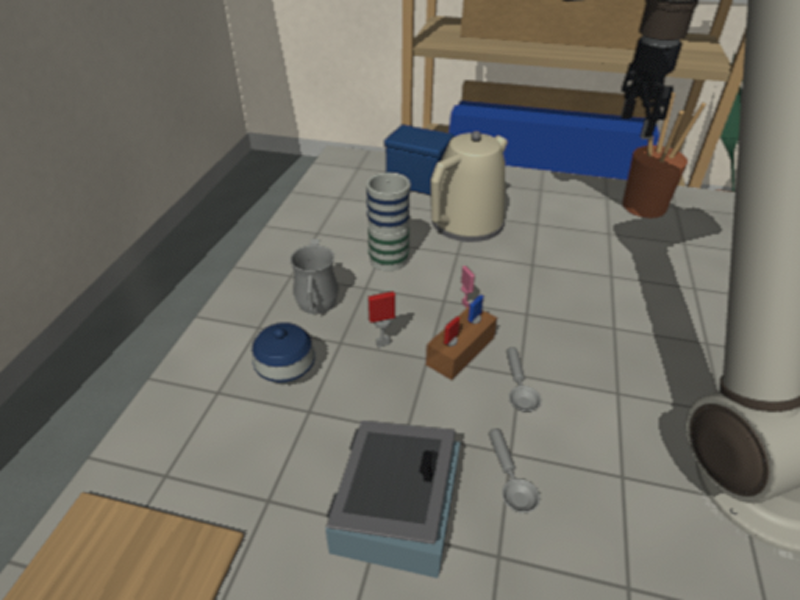

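The top view shows the box at about (195,335) with its handle at (190,363), and the stand at (397,357) with red head (373,349) and blue head (417,370). There are two candidates for the red key. One is in the stand at (373,349). The other stands free on the counter at (380,269) and is clearly larger. The stand key fits because it is smaller and in a stand slot. I'll check with a crop and measure.

Run:
```python
from h import *
t=snap('top'); 
k=.64
for n,u,v,z in [('handle',190,363,105),('lidTL',138,293,67),('lidTR',250,291,67),('lidBL',136,380,67),('lidBR',245,382,67),('red',373,349,85),('blue',417,370,85),('pink',474,350,80),('bigred',380,269,100),('standTL',368,326,50),('standBL',351,357,50),('standTR',441,358,50),('standBR',428,390,50),('spoon1far',292,408,5),('spoon1',222,438,10),('spoon2',405,412,5),('spoon2b',330,432,10),('sugar',318,180,90)]:
    print(n,onz(t,u*k,v*k,z))
s=snap('side')
for n,u,v,z in [('hand',429,466,105),('lidTL',358,424,67),('lidTR',460,429,67),('lidBR',440,537,67),('lidBL',330,528,67)]: print(n,onz(s,u*k,v*k,z))
a=cv2.resize(t['img'][140:270,70:310],(800,433),interpolation=cv2.INTER_CUBIC)
cv2.imwrite('pics/c1.png',cv2.convertScaleAbs(a[...,::-1],alpha=1.6))
print(snap('wrist')['T'].round(3).tolist(),np.round(get_image('wrist')['mount'],3).tolist())
```

```text
handle [463. 154. 105.]
lidTL [569.5 245.3  67. ]
lidTR [569.9  73.7  67. ]
lidBL [437.1 247.6  67. ]
lidBR [431.7  81.8  67. ]
red [ 479.1 -114.1   85. ]
blue [ 446.9 -179.3   85. ]
pink [ 475.3 -265.3   80. ]
bigred [ 597.6 -126.7  100. ]
standTL [ 513.9 -105.    50. ]
standBL [466.6 -78.2  50. ]
standTR [ 463.  -216.9   50. ]
standBR [ 414.3 -196.1   50. ]
spoon1far [385.2  20.7   5. ]
spoon1 [340.  131.5  10. ]
spoon2 [ 376.3 -159.9    5. ]
spoon2b [347.  -40.3  10. ]
sugar [734.6 -34.6  90. ]
hand [459.2 157.8 105. ]
lidTL [571.6  91.6  67. ]
lidTR [432.9  65.3  67. ]
lidBR [431.1 223.6  67. ]
lidBL [559.9 244.8  67. ]
[[-0.336, 0.905, 0.261, 143.202], [0.942, 0.323, 0.093, -611.768], [0.0, 0.277, -0.961, 374.053], [0.0, 0.0, 0.0, 1.0]] [[-0.0, -0.961, -0.277, 70.793], [1.0, -0.0, -0.0, 0.675], [-0.0, -0.277, 0.961, -142.728], [0.0, 0.0, 0.0, 1.0]]
```

View pics/c1.png

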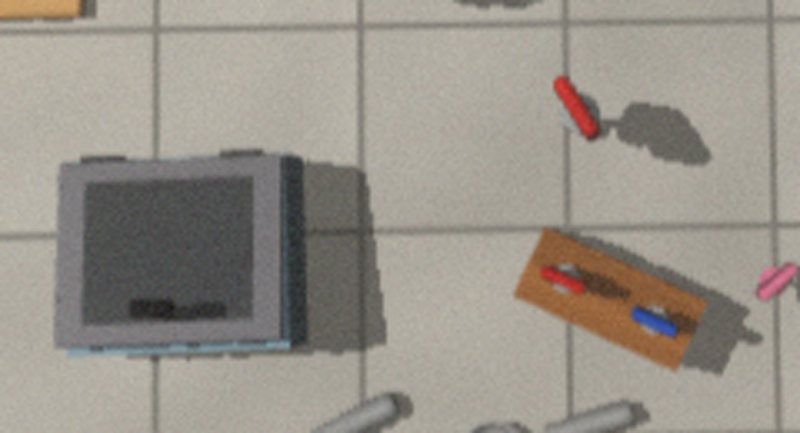

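The crop shows the stand key (560,278) is clearly the smaller red one, in the left slot. The large red look-alike is at (575,105) and the pink one at (777,282). I'm taking the stand key. First I'll move the wrist camera over the box.

Request:
servo_tool(turn=[[0,0,-0.07],[0,0,-0.07],[0,0,-0.07],[0,0,-0.07],[0,0,-0.06]], dp=[[0.03,0.062,0.02],[0.03,0.062,0.02],[0.03,0.062,0.02],[0.03,0.062,0.02],[0.03,0.062,0.02]], fingers=[0.085,0.085,0.085,0.085,0.085])

```text
clock: 2.02
position: [340.5, -315.7, 317.2]
ee_rot: [0.008, 1.0, 0.002, -0.001]
contact_force: [1.4, 0.2, 0.9]
gripper_width: 85.0
```

Request:
servo_tool(turn=[[0,0,0],[0,0,0],[0,0,0],[0,0,0],[0,0,0]], dp=[[0.016,0.062,0],[0.016,0.062,0],[0.016,0.062,0],[0.016,0.062,0],[0.016,0.062,0]], fingers=[0.085,0.085,0.085,0.085,0.085])

```text
clock: 2.65
position: [418.3, -12.9, 320.9]
ee_rot: [0.008, 1.0, 0.001, 0.005]
contact_force: [1.2, -0.0, -0.7]
gripper_width: 84.9
```

Request:
servo_tool(turn=[[0,0,0],[0,0,0],[0,0,0.03],[0,0,0],[0,0,0]], dp=[[0,0.06,-0.01],[0,0.06,-0.01],[0,0.05,0],[0,0,0],[0,0,0]], fingers=[0.085,0.085,0.085,0.085,0.085])

```text
clock: 3.28
position: [417.6, 165.6, 301.3]
ee_rot: [-0.011, 1.0, 0.002, 0.006]
contact_force: [-0.0, -1.1, -0.6]
gripper_width: 85.1
```

Run:
```python
from h import *
d=snap('wrist','w1'); print(read_state()['position'],read_state()['ee_rot'],d['f'],d['cx'],d['cy'])
import pickle; pickle.dump(d,open('w1.pkl','wb'))
cv2.imwrite('pics/w1b.png',cv2.resize(cv2.imread('pics/w1.png'),(800,600),interpolation=cv2.INTER_CUBIC))
for q in ['lid_handle','lid']: print(q,[(round(x['score'],2),np.round(x['box']).tolist()) for x in search_frame(q,'wrist')[:4]])
```

```text
[417.67616097 165.39487599 301.33918151] [-0.01042205  0.99992322  0.00224266  0.00631636] 316.53717578744806 254.33182451892955 194.52118633657884
lid_handle [(0.57, [180.0, 182.0, 141.0, 96.0])]
lid [(0.6, [184.0, 180.0, 138.0, 94.0])]
```

View pics/w1b.png

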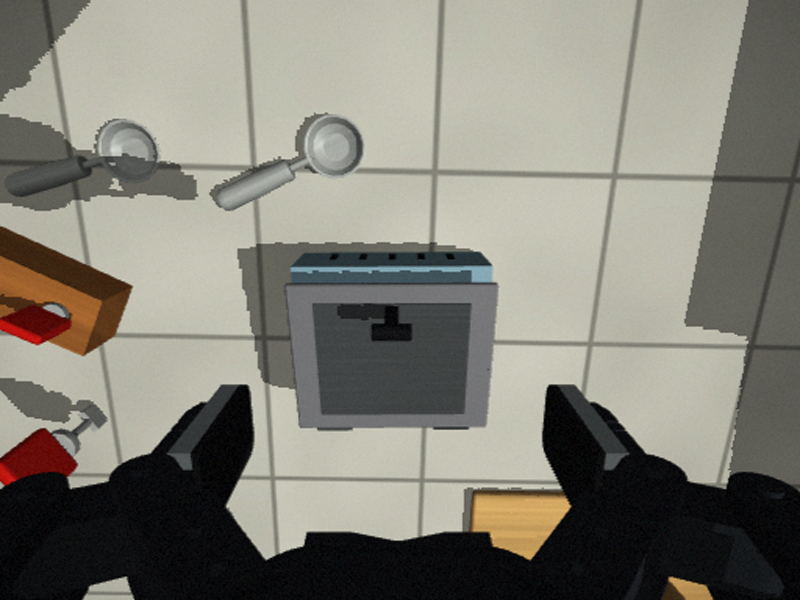

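The wrist view shows the lid ajar. Its free corners are at (286,285) and (498,283), the handle bar centre at (391,332), and the deck front corners at (291,266) and (492,265). I'll fit the box pose and lid angle to these points.

```bash
cat > fit.py <<'E'
from h import *
import pickle
from scipy.optimize import least_squares
d=pickle.load(open('w1.pkl','rb')); t=snap('top')
k=.64
def pts(p):
    x,y,yaw,th=p; c,s=np.cos(yaw),np.sin(yaw)
    def w(b): return np.array([x+c*b[0]-s*b[1],y+s*b[0]+c*b[1],b[2]])
    def L(a,o,yy): return w([68-a*np.cos(th)+o*np.sin(th)*1, yy, 64+a*np.sin(th)+o*np.cos(th)])
    return w,L
obs=[(d,(291,266),'w',(-70,-80,60)),(d,(492,265),'w',(-70,80,60)),
 (d,(286,285),'L',(132,6,-80)),(d,(498,283),'L',(132,6,80)),(d,(300,428),'L',(0,6,-80)),(d,(489,425),'L',(0,6,80)),(d,(391,332),'L',(110,40,0)),
 ]
tc=lambda a,b:((70+a*.3)/k,(140+b*.3)/k)
obs+=[(t,tc(62,163),'L',(0,6,80)),(t,tc(280,155),'L',(0,6,-80)),(t,tc(55,346),'L',(132,6,80)),(t,tc(282,345),'L',(132,6,-80)),(t,tc(152,308),'L',(110,40,0))]
def res(p):
    w,L=pts(p); return np.concatenate([(proj(e,w(a) if m=='w' else L(*a))-np.array(uv)*k) for e,uv,m,a in obs])
r=least_squares(res,[500,160,0,.1],x_scale=[10,10,.1,.1],loss='soft_l1',diff_step=1e-3)
print(r.x.round(3)); print(res(r.x).reshape(-1,2).round(1).tolist())
w,L=pts(r.x); print('handle',L(110,40,0),'lock',w([-20,0,60]),'hinge',w([68,0,64]))
E
python3 fit.py
```

```text
[5.00023e+02 1.63847e+02 0.00000e+00 1.00000e-01]
[[0.4, -0.7], [1.1, 2.5], [-0.1, -2.5], [0.6, 1.5], [-2.6, -0.7], [-3.6, 3.2], [0.5, -1.8], [-0.1, -1.1], [1.5, 0.3], [-0.4, -0.3], [-0.3, -1.0], [0.4, 0.4]]
handle [462.59159825 163.84714556 114.83446718] lock [480.02336266 163.84714556  60.        ] hinge [568.02336266 163.84714556  64.        ]
```

```bash
sed -i "s/\[d\['cx'\],d\['cy'\]\]).round(1)/[d['cx'],d['cy']])/" h.py; sed -i 's/,diff_step=1e-3//' fit.py; python3 fit.py
```

```text
[4.98917e+02 1.64840e+02 2.90000e-02 1.30000e-01]
[[-0.4, 0.3], [0.5, -0.2], [-1.4, -0.2], [0.7, -0.1], [-0.3, 0.3], [-1.2, 1.1], [0.4, -0.5], [-1.4, 0.3], [0.2, -0.3], [-0.7, 1.0], [-0.3, -1.7], [-0.0, 0.2]]
handle [463.02987206 163.79096816 117.89137313] lock [478.92554252 164.25539974  60.        ] hinge [566.88800544 166.82544208  64.        ]
```

Request:
servo_tool(turn=[[0,0,0.008],[0,0,0],[0,0,0],[0,0,0],[0,0,0]], dp=[[0.046,-0.0015,-0.03],[0,0,-0.06],[0,0,-0.05],[0,0,-0.03],[0,0,0]], fingers=[0.085,0.085,0.06,0.06,0.06])

```text
clock: 4.15
position: [467.0, 159.3, 130.1]
ee_rot: [-0.01, 1.0, 0.004, 0.01]
contact_force: [0.1, -0.6, 0.2]
gripper_width: 60.0
```

Request:
servo_tool(turn=[[-0.008,0.02,0.008],[0,0,0],[0,0,0],[0,0,0],[0,0,0]], dp=[[-0.004,0.004,0],[0,0,-0.02],[0,0,-0.014],[0,0,0],[0,0,0]], fingers=[0.06,0.06,0.06,0.05,0.02])

```text
clock: 4.78
position: [467.4, 166.0, 102.5]
ee_rot: [-0.015, 1.0, 0.003, 0.005]
contact_force: [3.6, -15.3, 4.3]
gripper_width: 33.5
```

Request:
servo_tool(turn=[[0,0,0],[0,0,0],[0,0,0],[0,0,0],[0,0,0]], dp=[[0,0,0],[0,0,0],[0,0,0],[0,0,0],[0,0,0]], fingers=[0.02,0.02,0.02,0.02,0.02])

```text
clock: 5.4
position: [467.0, 162.9, 102.5]
ee_rot: [-0.016, 1.0, 0.001, 0.004]
contact_force: [2.0, -1.4, -5.2]
gripper_width: 26.3
```

Request:
servo_tool(turn=[[0,0,0],[0,0,0],[0,0,0],[0,0,0],[0,0,0]], dp=[[0.007,0,0.012],[0.007,0,0.0095],[0.008,0,0.0085],[0.009,0,0.008],[0.0095,0,0.007]], fingers=[0.02,0.02,0.02,0.02,0.02])

```text
clock: 6.02
position: [506.4, 163.7, 146.6]
ee_rot: [-0.015, 1.0, 0.001, -0.0]
contact_force: [-0.4, 4.6, -13.3]
gripper_width: 26.1
```

Request:
servo_tool(turn=[[0,0,0],[0,0,0],[0,0,0],[0,0,0],[0,0,0]], dp=[[0.011,0.0003,0.006],[0.011,0.0003,0.005],[0.011,0.0003,0.004],[0.0115,0.0003,0.0025],[0.0115,0.0003,0.0015]], fingers=[0.02,0.02,0.02,0.02,0.02])

```text
clock: 6.65
position: [557.4, 165.0, 165.2]
ee_rot: [-0.013, 1.0, 0.0, -0.01]
contact_force: [-5.3, 5.5, -4.7]
gripper_width: 26.0
```

Request:
servo_tool(turn=[[0,0,0],[0,0,0],[0,0,0],[0,0,0],[0,0,0]], dp=[[0.0115,0.0003,0.0005],[0.0115,0.0003,-0.0005],[0.0115,0.0003,-0.0015],[0.0115,0.0003,-0.0025],[0.008,0,-0.0025]], fingers=[0.02,0.02,0.02,0.02,0.02])

```text
clock: 7.28
position: [605.4, 166.2, 161.6]
ee_rot: [-0.014, 1.0, -0.001, -0.021]
contact_force: [-6.3, 5.0, -1.9]
gripper_width: 24.9
```

Request:
servo_tool(turn=[[0,0,0],[0,0,0],[0,0,0],[0,0,0],[0,0,0]], dp=[[0,0,0],[0,0,0],[0,0,0],[0,0,0],[0,0,0]], fingers=[0.02,0.02,0.02,0.02,0.02])

```text
clock: 7.9
position: [605.3, 166.2, 161.6]
ee_rot: [-0.013, 1.0, -0.001, -0.022]
contact_force: [-1.0, 3.5, -7.9]
gripper_width: 24.9
```

Request:
servo_tool(turn=[[0,0,0],[0,0,0],[0,0,0],[0,0,0],[0,0,0]], dp=[[0,0,0],[0,0,0],[0,0,0],[0,0,0],[0,0,0]], fingers=[0.06,0.06,0.06,0.06,0.06])

```text
clock: 8.52
position: [610.3, 164.6, 169.0]
ee_rot: [-0.015, 1.0, -0.002, -0.015]
contact_force: [0.2, -0.0, -0.0]
gripper_width: 60.0
```

Request:
servo_tool(turn=[[0,-0.04,0],[0,0,0],[0,0,0],[0,0,0],[0,0,0]], dp=[[0,0,0.02],[0,0,0.04],[0,0,0.06],[0,0,0.04],[0,0,0]], fingers=[0.06,0.06,0.06,0.06,0.06])

```text
clock: 9.15
position: [608.8, 163.5, 340.2]
ee_rot: [-0.015, 1.0, -0.002, 0.012]
contact_force: [0.7, 0.1, -0.8]
gripper_width: 60.2
```

Request:
servo_tool(turn=[[0,0,0.18],[0,0,0.18],[0,0,0.18],[0,0,0.18],[0,0,0.18]], dp=[[-0.028,-0.058,0],[-0.028,-0.058,0],[-0.028,-0.058,0],[-0.028,-0.058,-0.01],[-0.028,-0.058,-0.01]], fingers=[0.06,0.06,0.06,0.06,0.06])

```text
clock: 9.78
position: [473.5, -110.3, 322.0]
ee_rot: [-0.452, 0.892, 0.002, 0.013]
contact_force: [0.4, -1.3, -0.6]
gripper_width: 60.0
```

Run:
```python
from h import *
s=snap('side','s2'); t=snap('top','t2')
a=cv2.resize(s['img'][150:370,190:370],(409,500),interpolation=cv2.INTER_CUBIC)
b=cv2.resize(t['img'][140:260,70:190],(391,391),interpolation=cv2.INTER_CUBIC); b=cv2.copyMakeBorder(b,0,109,0,0,cv2.BORDER_CONSTANT)
cv2.imwrite('pics/c2.png',cv2.convertScaleAbs(np.hstack([a,b])[...,::-1],alpha=1.4))
```

```text
(no output)
```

View pics/c2.png

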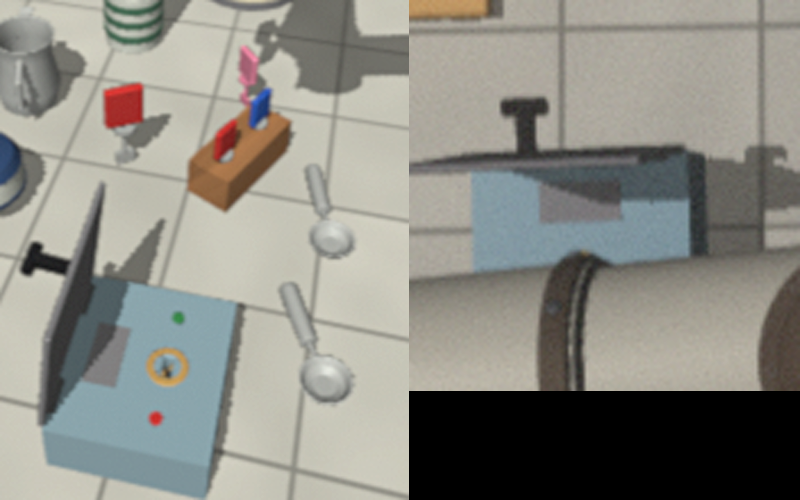

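The side crop shows the lid upright, with its top corner at (102,185), the key slot ring at (167,367) and both keys still in the stand. I'll check these numbers and look at the key from the wrist camera.

Request:
servo_tool(turn=[[0,-0.02,0.09],[0,0,0.09],[0,0,0],[0,0,0],[0,0,0]], dp=[[0,0,-0.04],[0,-0.01,-0.05],[0,0,-0.02],[0,0,0],[0,0,0]], fingers=[0.06,0.06,0.06,0.06,0.06])

```text
clock: 10.5
position: [470.8, -122.4, 211.0]
ee_rot: [-0.528, 0.849, -0.003, 0.024]
contact_force: [-0.6, -0.3, 0.9]
gripper_width: 60.3
```

Run:
```python
from h import *
import pickle
s=snap('side')
print('lock side',onz(s,190+167*.44,150+367*.44,60),'lamps',onz(s,190+178*.44,150+318*.44,63),onz(s,190+155*.44,150+418*.44,63))
c,sn=np.cos(.029),np.sin(.029)
for th in (1.4,1.5,1.6,1.7):
    b=(68-132*np.cos(th)+3*np.sin(th),-80); print(th,proj(s,[498.9+c*b[0]-sn*b[1],164.8+sn*b[0]+c*b[1],64+132*np.sin(th)+3*np.cos(th)]),'obs',190+102*.44,150+185*.44)
d=snap('wrist','w2');st=read_state(); print(st['position'],st['ee_rot']); pickle.dump(d,open('w2.pkl','wb'))
for q in ['red_key','blue_key']: print(q,[(round(x['score'],2),np.round(x['box']).tolist()) for x in search_frame(q,'wrist')[:3]])
h=cv2.cvtColor(d['img'],cv2.COLOR_RGB2HSV)
m=(((h[...,0]<8)|(h[...,0]>172))&(h[...,1]>170)&(h[...,2]>60)).astype(np.uint8)
n,l,S,C=cv2.connectedComponentsWithStats(m)
for i in range(1,n):
    if S[i,4]>60: print(S[i],C[i],cv2.minAreaRect(np.argwhere(l==i)[:,::-1].astype(np.float32)))
cv2.imwrite('pics/w2b.png',cv2.resize(cv2.imread('pics/w2.png'),(800,600),interpolation=cv2.INTER_CUBIC))
```

```text
lock side [478.7 163.6  60. ] lamps [479.6 114.1  63. ] [477.6 213.6  63. ]
1.4 [238.0778854  230.90556893] obs 234.88 231.4
1.5 [231.5258536 229.378125 ] obs 234.88 231.4
1.6 [224.99890317 228.31914358] obs 234.88 231.4
1.7 [218.58476199 227.7386355 ] obs 234.88 231.4
[ 470.96849747 -122.33420221  211.20711884] [-0.52799271  0.84888305 -0.00333602  0.02470098]
red_key [(0.88, [104.0, 194.0, 65.0, 75.0]), (0.6, [246.0, 165.0, 22.0, 48.0])]
blue_key [(0.66, [247.0, 88.0, 22.0, 45.0]), (0.58, [150.0, 4.0, 54.0, 37.0])]
[250 166  11  47 452] [254.61946903 189.17256637] ((254.57684326171875, 189.00196838378906), (9.919817924499512, 46.11305236816406), 1.468800663948059)
[ 106  206   51   65 1199] [130.41117598 238.0558799 ] ((130.25575256347656, 237.563720703125), (19.871801376342773, 74.31101989746094), 30.379125595092773)
```

View pics/w2b.png

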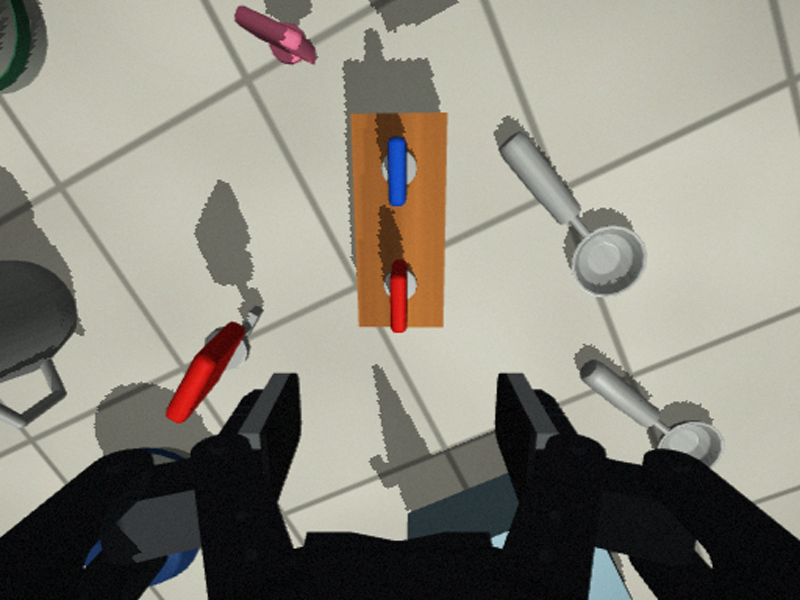

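The wrist view shows the red head at (399,297) in the stand slot and the blue head at (397,172). The tool is already lined up with the stand. Next: the key position and the tool corrections needed.

```bash
cat >> h.py <<'E'
def want(p,a):
    "remaining shift (mm) and turn (rad) to tool-down with tool x at angle a deg"
    s=read_state(); a=np.radians(a); x=np.array([np.cos(a),np.sin(a),0]); z=np.array([0,0,-1.]); M=np.stack([x,np.cross(z,x),z],1)
    t=(R.from_matrix(M)*R.from_quat(s['ee_rot']).inv()).as_rotvec()
    print('dp',(np.array(p)-s['position']).round(1),'turn',t.round(3),'pos',s['position'].round(1),'F',s['contact_force'].round(1),'M',s['wrist_torque'].round(2),'w',round(s['gripper_width'],1),'q6',round(s['joints'][5],2),'t',s['clock'])
E
python3 - <<'E'
from h import *
import pickle
d=pickle.load(open('w2.pkl','rb'))
for n,u,v,z in [('r far top',255.3,213,96),('r near bot',254.5,166,56),('r near top',254.5,172,96),('b far top',254,132.5,96),('b near',254,88,96)]: print(n,onz(d,u,v,z))
for uv in [(351,114),(359,326),(447,113),(443,327)]: print(onz(d,uv[0]*.64,uv[1]*.64,50))
want([479,-114,150],243.8)
E
```

```text
r far top [ 483.9 -100.3   96. ]
r near bot [ 471.4 -130.1   56. ]
r near top [ 468.4 -133.3   96. ]
b far top [ 454.4 -162.6   96. ]
b near [ 439.5 -192.7   96. ]
[ 458.6 -216.6   50. ]
[ 514.6 -100.    50. ]
[ 409.4 -192.8   50. ]
[465.5 -75.8  50. ]
dp [  8.1   8.4 -61.1] turn [-0.021  0.045  0.001] pos [ 470.9 -122.4  211.1] F [ 0.6 -0.   0.3] M [-0.05  0.15 -0.06] w 59.9 q6 -0.52 t 10.7
```

Request:
servo_tool(turn=[[-0.021,0.045,0.01],[0,0,0],[0,0,0],[0,0,0],[0,0,0]], dp=[[0.006,0.0075,-0.02],[0,0,-0.03],[0,0,-0.015],[0,0,0],[0,0,0]], fingers=[0.05,0.05,0.05,0.05,0.05])

```text
clock: 11.32
position: [480.3, -114.4, 148.9]
ee_rot: [-0.533, 0.846, -0.003, 0.004]
contact_force: [1.4, 0.3, -0.1]
gripper_width: 50.7
```

```bash
python3 -c "
from h import *
want([477,-115,62],244.35)"
```

```text
dp [ -3.3  -0.6 -86.9] turn [ 0.001  0.009 -0.   ] pos [ 480.3 -114.4  148.9] F [ 1.4  0.3 -0.1] M [-0.01  0.01 -0.03] w 50.7 q6 -0.55 t 11.325
```

Request:
servo_tool(turn=[[0,0.009,0],[0,0,0],[0,0,0],[0,0,0],[0,0,0]], dp=[[-0.003,-0.0005,-0.02],[0,0,-0.03],[0,0,-0.015],[0,0,-0.01],[0,0,0]], fingers=[0.05,0.05,0.05,0.05,0.05])

```text
clock: 11.95
position: [481.9, -115.0, 77.8]
ee_rot: [-0.533, 0.846, -0.004, 0.005]
contact_force: [0.3, -0.4, -0.3]
gripper_width: 50.0
```

```bash
python3 -c "
from h import *
want([477,-115,62],244.35)"
```

```text
dp [ -4.9  -0.  -15.8] turn [ 0.001  0.013 -0.001] pos [ 481.9 -115.    77.8] F [ 0.3 -0.4 -0.3] M [0.02 0.06 0.  ] w 50.0 q6 -0.54 t 11.95
```

Request:
servo_tool(turn=[[0,0.013,0],[0,0.005,0],[0,0,0],[0,0,0],[0,0,0]], dp=[[-0.004,0,-0.007],[-0.003,0,-0.009],[-0.001,0,0],[0,0,0],[0,0,0]], fingers=[0.05,0.05,0.05,0.05,0.03])

```text
clock: 12.58
position: [474.7, -114.9, 62.6]
ee_rot: [-0.533, 0.846, 0.0, -0.001]
contact_force: [-0.7, -1.4, -0.7]
gripper_width: 33.0
```

```bash
python3 -c "
from h import *
want([477,-115,62],244.35)"
```

```text
dp [ 2.3 -0.1 -0.6] turn [ 0.001 -0.002 -0.001] pos [ 474.7 -114.9   62.6] F [-0.7 -1.4 -0.7] M [ 0.01  0.04 -0.  ] w 33.0 q6 -0.54 t 12.575
```

Request:
servo_tool(turn=[[0,0,0],[0,0,0],[0,0,0],[0,0,0],[0,0,0]], dp=[[0.002,0,0],[0,0,0],[0,0,0],[0,0,0],[0,0,0]], fingers=[0.03,0.022,0.015,0.0,0.0])

```text
clock: 13.2
position: [477.3, -114.9, 63.0]
ee_rot: [-0.533, 0.846, -0.0, -0.0]
contact_force: [-0.0, 0.9, 0.0]
gripper_width: 8.2
```

Request:
servo_tool(turn=[[0,0,0],[0,0,0],[0,0,0],[0,0,0],[0,0,0]], dp=[[0,0,0],[0,0,0],[0,0,0],[0,0,0],[0,0,0]], fingers=[0,0,0,0,0])

```text
clock: 13.82
position: [477.3, -114.9, 63.0]
ee_rot: [-0.533, 0.846, -0.0, -0.0]
contact_force: [0.3, -0.6, -0.0]
gripper_width: 8.5
```

```bash
python3 -c "
from h import *
want([477,-115,62],244.35)"
```

```text
dp [-0.3 -0.1 -1. ] turn [ 0.001 -0.001 -0.002] pos [ 477.3 -114.9   63. ] F [ 0.3 -0.6 -0. ] M [ 0.01 -0.03 -0.03] w 8.5 q6 -0.54 t 13.825
```

Request:
servo_tool(turn=[[0,0,0],[0,0,0],[0,0,0],[0,0,0],[0,0,0]], dp=[[0,0,0.02],[0,0,0.02],[0,0,0.03],[0,0,0.03],[0,0,0.03]], fingers=[0,0,0,0,0])

```text
clock: 14.45
position: [475.0, -115.0, 193.6]
ee_rot: [-0.533, 0.846, 0.002, -0.004]
contact_force: [0.9, -0.7, -0.5]
gripper_width: 8.6
```

Request:
servo_tool(turn=[[0,0,0.09],[0,0,0.1],[0,0,0.1],[0,0,0.1],[0,0,0.08]], dp=[[0,0.05,0],[0,0.05,0],[0,0.05,0],[0,0.05,0],[0,0.05,0]], fingers=[0,0,0,0,0])

```text
clock: 15.08
position: [475.0, 139.1, 196.5]
ee_rot: [0.718, -0.696, -0.0, 0.001]
contact_force: [0.5, 0.1, -0.5]
gripper_width: 8.4
```

Request:
servo_tool(turn=[[0,0,0],[0,0,0],[0,0,0],[0,0,0],[0,0,0]], dp=[[0,0.02,0],[0,0,0],[0,0,0],[0,0,0],[0,0,0]], fingers=[0,0,0,0,0])

```text
clock: 15.7
position: [474.0, 159.1, 195.7]
ee_rot: [0.718, -0.696, -0.0, 0.002]
contact_force: [0.3, 0.3, -0.5]
gripper_width: 8.2
```

```bash
python3 -c "
from h import *
want([478.8,164,150],271.5)"
```

```text
dp [  4.8   4.9 -45.7] turn [ 0.002 -0.003 -0.004] pos [474.  159.1 195.7] F [ 0.3  0.3 -0.5] M [-0.02 -0.06  0.  ] w 8.2 q6 -0.62 t 15.7
```

Request:
servo_tool(turn=[[0,0,0],[0,0,0],[0,0,0],[0,0,0],[0,0,0]], dp=[[0.005,0.005,-0.02],[0,0,-0.025],[0,0,-0.015],[0,0,0],[0,0,0]], fingers=[0,0,0,0,0])

```text
clock: 16.32
position: [480.4, 161.6, 135.9]
ee_rot: [0.716, -0.698, 0.0, 0.0]
contact_force: [-0.1, 0.1, -0.1]
gripper_width: 8.1
```

```bash
python3 -c "
from h import *
want([478.8,164,125],271.5)
s=snap('side');w=snap('wrist')
print(proj(s,[478.8,164,60]),proj(w,[478.8,164,60]))
a=cv2.resize(s['img'][240:350,210:320],(600,600),interpolation=cv2.INTER_CUBIC)
b=cv2.resize(w['img'][180:380,150:350],(200,200))
cv2.imwrite('pics/c3.png',cv2.convertScaleAbs(np.hstack([a,cv2.copyMakeBorder(b,0,400,0,0,cv2.BORDER_CONSTANT)])[...,::-1],alpha=1.4))"
```

```text
dp [ -1.6   2.4 -10.9] turn [ 0.001 -0.     0.001] pos [480.4 161.6 135.9] F [-0.1  0.1 -0.1] M [-0.02  0.04  0.03] w 8.1 q6 -0.62 t 16.325
[263.37070774 311.66049197] [255.51449175 206.68396373]
```

View pics/c3.png

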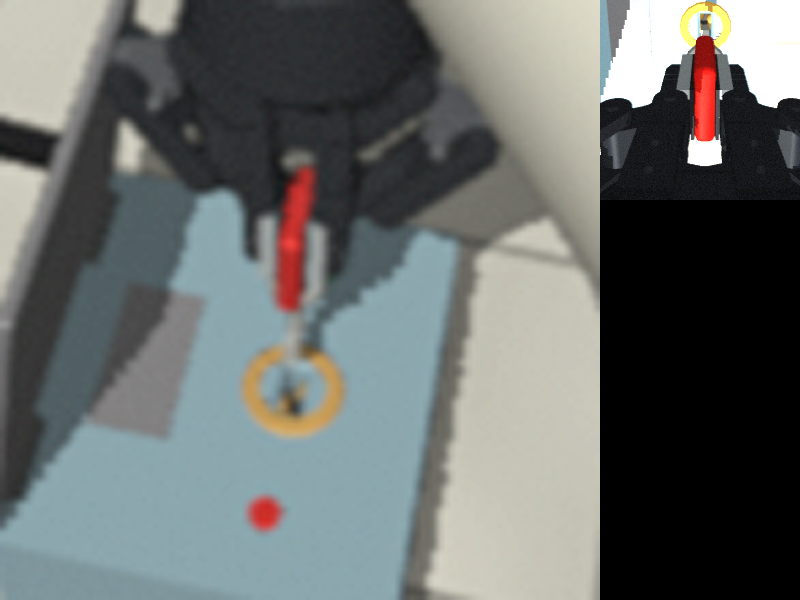

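The side crop shows the ring centre at (293,391), which matches the predicted slot to within half a pixel, and the blade hangs just above it. Now I'll refine with an ellipse fit to the ring.

Request:
servo_tool(turn=[[0,0,0],[0,0,0],[0,0,0],[0,0,0],[0,0,0]], dp=[[-0.0015,0.0025,0],[0,0,0],[0,0,0],[0,0,0],[0,0,0]], fingers=[0,0,0,0,0])

```text
clock: 17.05
position: [479.3, 165.0, 137.4]
ee_rot: [0.716, -0.698, 0.0, -0.001]
contact_force: [-0.4, 0.0, -0.8]
gripper_width: 8.1
```

Run:
```python
from h import *
want([478.8,164,125],271.5)
for c in ('wrist','side'):
    d=snap(c); h=cv2.cvtColor(d['img'],cv2.COLOR_RGB2HSV)
    m=((h[...,0]>14)&(h[...,0]<32)&(h[...,1]>90)&(h[...,2]>90)).astype(np.uint8)
    u,v=proj(d,[478.8,164,60]).astype(int); k=np.zeros_like(m); k[max(0,v-40):v+40,u-40:u+40]=1; m*=k
    pts=np.argwhere(m)[:,::-1]
    P=np.array([onz(d,a,b,60) for a,b in pts])[:,:2]
    from scipy.optimize import least_squares
    r=least_squares(lambda p:np.hypot(*(P-p[:2]).T)-p[2],[478.8,164,17],loss='soft_l1'); print(c,len(P),r.x.round(2),P.min(0),P.max(0))
```

```text
dp [ -0.5  -1.  -12.4] turn [-0.001  0.002  0.001] pos [479.3 165.  137.4] F [-0.4  0.  -0.8] M [-0.03  0.03  0.05] w 8.1 q6 -0.63 t 17.05
wrist 1059 [479.08 163.97  15.46] [460.7 144.9] [497.3 180.9]
side 107 [479.51 161.73  15.46] [462.  145.9] [496.9 180.2]
```

Request:
servo_tool(turn=[[0,0,0],[0,0,0],[0,0,0],[0,0,0],[0,0,0]], dp=[[-0.0003,-0.0013,0],[0,0,-0.01],[0,0,-0.006],[0,0,-0.002],[0,0,0]], fingers=[0,0,0,0,0])

```text
clock: 17.77
position: [478.6, 163.2, 117.4]
ee_rot: [0.716, -0.698, 0.0, -0.0]
contact_force: [-0.4, 0.1, -1.2]
gripper_width: 8.3
```

```bash
python3 -c "
from h import *
want([479,163.5,111],271.5)"
```

```text
dp [ 0.4  0.3 -6.4] turn [-0.     0.001  0.001] pos [478.6 163.2 117.4] F [-0.4  0.1 -1.2] M [-0.02  0.   -0.01] w 8.3 q6 -0.63 t 17.775
```

Request:
servo_tool(turn=[[0,0,0],[0,0,0],[0,0,0],[0,0,0],[0,0,0]], dp=[[0.0004,0.0003,-0.004],[0,0,-0.004],[0,0,-0.003],[0,0,-0.001],[0,0,0]], fingers=[0,0,0,0,0])

```text
clock: 18.4
position: [479.8, 163.9, 106.0]
ee_rot: [0.716, -0.698, 0.001, -0.001]
contact_force: [-1.2, -0.4, 0.0]
gripper_width: 8.6
```

```bash
python3 -c "
from h import *
want([479,163.5,105],271.5)"
```

```text
dp [-0.8 -0.4 -1. ] turn [-0.001  0.003  0.   ] pos [479.8 163.9 106. ] F [-1.2 -0.4  0. ] M [-0.05  0.22  0.02] w 8.6 q6 -0.63 t 18.4
```

The tip is about 7 mm into the slot with almost no vertical force. Now I'll push past the pins with small twists.

Request:
servo_tool(turn=[[0,0,0.04],[0,0,-0.08],[0,0,0.08],[0,0,-0.08],[0,0,0.04]], dp=[[-0.0008,-0.0003,-0.003],[0,0,-0.004],[0,0,-0.004],[0,0,-0.004],[0,0,-0.004]], fingers=[0,0,0,0,0])

```text
clock: 19.02
position: [480.4, 164.8, 95.2]
ee_rot: [0.718, -0.696, 0.002, -0.004]
contact_force: [-5.1, -0.2, 10.5]
gripper_width: 8.2
```

```bash
python3 -c "
from h import *
want([479,163.5,95],271.5)"
```

```text
dp [-1.4 -1.3 -0.2] turn [-0.002  0.008 -0.004] pos [480.4 164.8  95.2] F [-5.1 -0.2 10.5] M [ 0.11  1.56 -0.06] w 8.2 q6 -0.63 t 19.025
```

Request:
servo_tool(turn=[[0,0.008,0.04],[0,0,-0.09],[0,0,0.09],[0,0,-0.09],[0,0,0.045]], dp=[[-0.0015,-0.001,-0.002],[-0.0002,-0.0002,-0.004],[-0.0002,-0.0002,-0.004],[-0.0002,0,-0.004],[0,0,-0.004]], fingers=[0,0,0,0,0])

```text
clock: 19.65
position: [480.4, 164.5, 80.2]
ee_rot: [0.716, -0.698, 0.0, -0.005]
contact_force: [0.4, 0.2, -1.1]
gripper_width: 8.1
```

```bash
python3 -c "
from h import *
want([479,163.5,85],271.5)"
```

```text
dp [-1.4 -1.   4.8] turn [-0.006  0.007  0.001] pos [480.4 164.5  80.2] F [ 0.4  0.2 -1.1] M [ 0.04 -0.02  0.02] w 8.1 q6 -0.62 t 19.65
```

Request:
servo_tool(turn=[[-0.004,0.006,0],[0,0,0],[0,0,0],[0,0,0],[0,0,0]], dp=[[-0.0007,-0.0005,-0.003],[0,0,-0.003],[0,0,-0.002],[0,0,-0.001],[0,0,-0.001]], fingers=[0,0,0,0,0])

```text
clock: 20.27
position: [480.1, 164.1, 73.0]
ee_rot: [0.716, -0.698, 0.0, -0.001]
contact_force: [-2.0, -0.8, 7.0]
gripper_width: 8.3
```

```bash
python3 -c "
from h import *
want([479,163.5,73],271.5)"
```

```text
dp [-1.1 -0.6  0. ] turn [-0.001  0.001  0.001] pos [480.1 164.1  73. ] F [-2.  -0.8  7. ] M [-0.18  0.71 -0.01] w 8.3 q6 -0.63 t 20.275
```

Request:
servo_tool(turn=[[0,0,0],[0,0,0],[0,0,-0.1],[0,0,-0.12],[0,0,-0.12]], dp=[[-0.0004,0,-0.001],[0,0,-0.001],[0,0,-0.0005],[0,0,-0.0005],[0,0,-0.0005]], fingers=[0,0,0,0,0])

```text
clock: 20.9
position: [480.0, 164.2, 73.0]
ee_rot: [-0.583, 0.812, -0.001, 0.001]
contact_force: [-1.4, -0.4, 3.6]
gripper_width: 8.3
```

```bash
python3 -c "
from h import *
want([479.7,163.8,73],271.5)"
```

```text
dp [-0.3 -0.4 -0. ] turn [-0.     0.003  0.352] pos [480.  164.2  73. ] F [-1.4 -0.4  3.6] M [-0.07  0.26  0.15] w 8.3 q6 -0.98 t 20.9
```

Turning with low side force. I'll continue.

Request:
servo_tool(turn=[[0,0,-0.13],[0,0,-0.13],[0,0,-0.13],[0,0,-0.13],[0,0,-0.13]], dp=[[-0.0002,-0.0002,-0.0005],[0,0,-0.0005],[0,0,-0.0005],[0,0,-0.0005],[0,0,-0.0005]], fingers=[0,0,0,0,0])

```text
clock: 21.52
position: [480.5, 164.0, 73.0]
ee_rot: [-0.283, 0.959, -0.002, 0.001]
contact_force: [-0.1, -1.2, 4.1]
gripper_width: 8.1
```

```bash
python3 -c "
from h import *
want([479.7,163.8,73],271.5)"
```

```text
dp [-0.8 -0.2 -0. ] turn [1.000e-03 5.000e-03 1.022e+00] pos [480.5 164.   73. ] F [-0.1 -1.2  4.1] M [-0.21  0.3   0.1 ] w 8.1 q6 -1.65 t 21.525
```

Request:
servo_tool(turn=[[0,0.003,-0.13],[0,0,-0.13],[0,0,-0.13],[0,0,-0.12],[0,0,-0.08]], dp=[[-0.0005,0,-0.0005],[0,0,-0.0005],[0,0,-0.0005],[0,0,-0.0005],[0,0,-0.0005]], fingers=[0,0,0,0,0])

```text
clock: 22.15
position: [480.9, 163.6, 73.0]
ee_rot: [0.016, 1.0, -0.003, 0.0]
contact_force: [-0.6, -0.7, 4.1]
gripper_width: 8.2
```

```bash
python3 -c "
from h import *
want([479.7,163.8,73],271.5)"
```

```text
dp [-1.2  0.2 -0. ] turn [0.004 0.005 1.63 ] pos [480.9 163.6  73. ] F [-0.6 -0.7  4.1] M [-0.13  0.33  0.2 ] w 8.2 q6 -2.26 t 22.15
```

Request:
servo_tool(turn=[[0,0.003,-0.05],[0,0,-0.05],[0,0,-0.03],[0,0,-0.03],[0,0,-0.03]], dp=[[-0.0005,0,-0.0005],[0,0,-0.0005],[0,0,-0.0005],[0,0,-0.0005],[0,0,-0.0005]], fingers=[0,0,0,0,0])

```text
clock: 22.78
position: [481.4, 163.5, 73.0]
ee_rot: [0.112, 0.994, -0.003, -0.0]
contact_force: [-1.9, -1.3, 6.4]
gripper_width: 8.3
```

Run:
```python
from h import *
want([479.7,163.8,73],271.5)
s=snap('side');w=snap('wrist')
a=cv2.resize(s['img'][190:370,190:370],(600,600),interpolation=cv2.INTER_CUBIC)
c,sn=np.cos(.029),np.sin(.029)
for th,col in ((1.35,(255,0,0)),(1.55,(0,255,0))):
  q=[]
  for aa,yy in ((0,-80),(132,-80),(132,80),(0,80)):
    b=(68-aa*np.cos(th)+6*np.sin(th),yy); q.append((proj(s,[498.9+c*b[0]-sn*b[1],164.8+sn*b[0]+c*b[1],64+aa*np.sin(th)+6*np.cos(th)])-190)*3.333)
  cv2.polylines(a,[np.array(q).astype(np.int32)],True,col,1)
b=cv2.resize(w['img'][180:380,150:350],(200,200))
cv2.imwrite('pics/c4.png',cv2.convertScaleAbs(np.hstack([a,cv2.copyMakeBorder(b,0,400,0,0,cv2.BORDER_CONSTANT)])[...,::-1],alpha=1.4))
```

```text
dp [-1.7  0.3 -0. ] turn [0.006 0.005 1.821] pos [481.4 163.5  73. ] F [-1.9 -1.3  6.4] M [-0.32  0.28  0.53] w 8.3 q6 -2.45 t 22.775
```

View pics/c4.png

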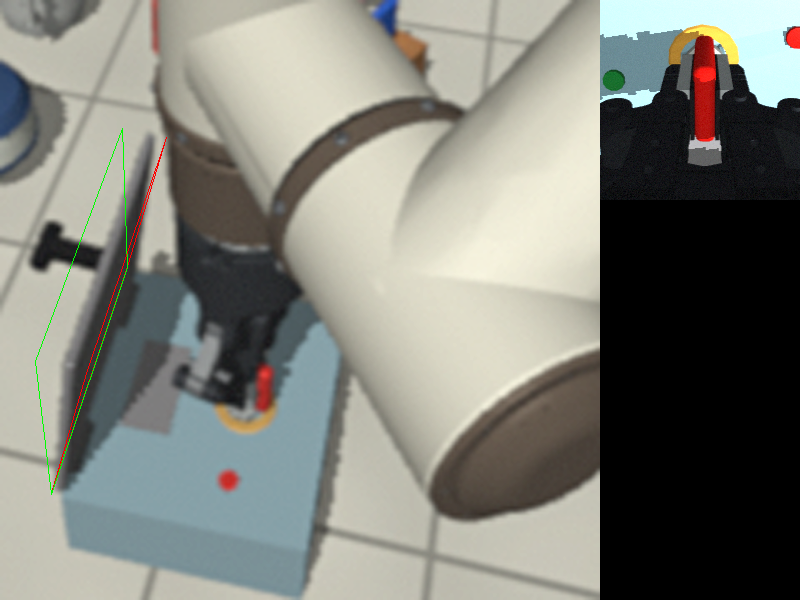

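The picture shows the key in the ring and turned. The lid leans between my drawn outlines for 1.35 rad (red) and 1.55 rad (green), so I'll triangulate the handle for a firmer angle.

Run:
```python
from h import *
s=snap('side'); t=snap('top','t4')
def dark(n,d,box):
    im=cv2.imread(f'pics/{n}.png').max(2); x0,y0,x1,y1=box; m=(im[y0:y1,x0:x1]<28).astype(np.uint8); nn,l,S,C=cv2.connectedComponentsWithStats(m); print(n,[(S[i].tolist(),(C[i]+[x0,y0]).round(1).tolist()) for i in range(1,nn) if S[i,4]>5])
dark('s2',s,(194,250,215,280)); dark('t2',t,(95,165,120,182))
def tri(a,b):
    (o1,r1),(o2,r2)=ray(s,*a),ray(t,*b); A=np.stack([r1,-r2],1); k=np.linalg.lstsq(A,o2-o1,rcond=None)[0]; p,q=o1+k[0]*r1,o2+k[1]*r2; return (p+q)/2,np.linalg.norm(p-q)
p,e=tri((190+33*.44,150+259*.44),(70+116*.307,140+107*.307)); 
print('handle',p.round(1),'gap',e.round(1),'th',np.arctan2(p[2]-64,566.9-p[0])-.3488)
hp=lambda th:np.array([566.9-117.05*np.cos(th+.3488),167.5+0.0,64+117.05*np.sin(th+.3488)])
for th in (1.35,1.45,1.55,1.65): print(th,proj(s,hp(th)),proj(t,hp(th)))
```

```text
s2 [([6, 8, 15, 12, 90], [206.9, 264.3])]
t2 []
handle [592.7 166.2 178. ] gap 2.3 th 1.444590941162437
1.35 [209.18078093 264.88766224] [104.83332397 178.34280601]
1.45 [203.31486776 264.36236915] [105.17594406 173.08103678]
1.55 [197.70347504 264.26012742] [105.69351084 168.02039958]
1.65 [192.41388425 264.57451567] [106.37720821 163.22542678]
```

Both views put the lid at about 1.44 rad, and it hasn't moved since release. That is inside 1.35–1.79. The key is home at TCP z = 73.0 and held against the stop at 0.5 N m, so I'm handing in.

```bash
python3 -c "
from h import *
want([479.7,163.8,73],271.5)
print(job_done())"
```

```text
dp [-1.7  0.3  0. ] turn [0.006 0.005 1.82 ] pos [481.4 163.5  73. ] F [-1.  -1.   5.9] M [-0.24  0.32  0.48] w 8.1 q6 -2.45 t 22.975
the job is handed in; nothing more can be done
None
```

I raised the lid until it stood upright and took the smaller red key from the stand's left slot. I pushed it home with small twists past the pins, turned it clockwise to the stop, and handed in at about 23 s still gripping and holding it. The job reports no verdict, so what follows rests on my own checks.

- **Lid:** it stands at about 1.44 rad, triangulated from the handle in the side and top views. That is inside 1.35–1.79 but leans toward the lower limit. My estimates disagreed: the arm pose gave 1.52, and the lid outline in the side view gave about 1.41–1.46. The handle had not moved between release and the last picture.
- **Key depth:** the tool was at the exact height where the collar rests on the deck (40 mm deep), with about 6 N of upward push from the deck. The tool is tilted less than 0.01 rad, and it sits about 2 mm off my estimate of the slot centre.
- **Turn:** the gripper turned 1.82 rad. The resisting torque rose to about 0.5 N m, well above the spring's 0.13, so the barrel is at its stop. I did not measure the barrel directly.
- **Grip:** the fingers are still closed on the 9 mm head, reading 8.1 mm.
- **Blue key and tea things:** I did not touch them and saw nothing displaced, but I did not measure their positions again at the end.

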